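# Set a tip-rack nest to its gauge mark with the thumbwheel

### The arm

A 7-joint arm with a two-finger parallel gripper is mounted at the origin on the work surface. World frame = base frame: x ahead of the robot, y to its left, z up, the work surface at z = 0. Lengths are in m, angles in rad, forces in N, time in s.
With the tool pointing down it reaches from about 0.4 to 0.875 m from the base axis. Payload 19.3 kg.
Tool frame: the origin (TCP) lies at the very end of the fingers, on their centre line; the grasp point (between the pads) lies bot.tcp_to_grasp behind it (bot.tcp_to_grasp is the distance from the TCP to the grasp point, in m); z points along the fingers, y is the direction in which the jaws open and shut (so a half turn about z gives the same grasp; the last joint's range is limited). The gripper opens to 85 mm and grips with 20 to 120 N. Pads are 22 mm wide; open, the fingers measure 114 mm over their backs; the gripper's body (76 mm by 85 mm) begins 54 mm behind the grasp point. The pads swing forward as they close: fully open they stand 13 mm farther back than shut.
Start: joints at [1.24, 0.521, -0.036, 1.599, 0.021, 1.021, -0.113], TCP at [0.161, -0.604, 0.231] pointing down, gripper open.
Joint ranges: [-2.91, 2.91], [-0.3, 2.13], [-1.5, 1.42], [0.17, 2.43], [-1.26, 4.41], [0.16, 1.93], [-2.52, 2.52]. Speed limits (rad/s): [1.89, 1.89, 2.39, 2.39, 3.01, 3.01, 3.01].

### API

Orientations are given as [roll, pitch, yaw] about the fixed x, y, z axes, in that order (R = Rz(yaw) Ry(pitch) Rx(roll)).
In Python, from workcell import bot gives the robot as it stands.
- The arm moves only by the tool servo_tool, never from a script. Its argument "targets" is a list of rows, each a list of 2 entries, a list of its own where there are three numbers: the shift along the tool's x, y, z in units of 0.05 m (1.0 is 0.05 m), then the turn about the tool's z in units of 5 degrees (1.0 is 5 degrees). A call has 1 to 12 rows; each row shifts and turns the commanded pose from where the row before left it, along the tool's axes as they then stand; what a row does not reach is not made up. A row lasts 1/8 s, in which the tool goes at most 62.5 mm and 10.7 degrees, less where a joint would pass 70% of its speed; a pose out of reach is approached as far as the arm can. A call with a number of a shift or a turn outside -1 to 1 is refused whole. A call with a gripper value outside its range is refused whole. "gripper" is the opening, from -1 (shut) to 1 (fully open), so that 0 is half open, set as the call begins (left out, the last holds). The fingers move at their own pace and stop on an object; "newtons" is the grip in N (left out, the last holds). Time passes only in rows, so rows that do not move let the fingers close. It gives the time, the measured TCP pose, the force and the opening at its end, in the units of the state.
- bot.observe(): the state, without advancing time (a new reading comes with each control period).
- bot.grab_frame(name): name is "side" or "top"; returns the picture (384x512x3 uint8, blue, green, red); there is no depth.
- bot.get_calibration(name): a dict with "fx", "fy", "cx", "cy" (pixels), "pose" (4x4, takes a point from camera to world coordinates). Camera axes: x right, y up, looking along -z (the intrinsics and any distortion apply to the point x, -y, -z); pixel columns grow to the right and rows downward; lengths in m; the calibration is good to about 2 mm. A picture is of the moment at which its call begins. get_calibration takes no time and is no camera call.
- bot.job_done(): hands the job in, once; it reports no verdict.
The state is a dict: "clock": time; "qpos": joint angles; "qd": joint speeds; "joint_efforts": joint torques, N m; "position": TCP position; "tool_rot": TCP orientation; "force": force on the tool from outside, world axes, zero at the start; "moment": the same for the moment, N m; "grip_width": finger opening in m.
Only numpy, scipy, OpenCV 4.12 (cv2) and the standard library are available. Lean on these libraries where they do the work, as an engineer would, in place of code of your own. Each camera call takes 0.05 s, during which the arm holds its last target.

### The job

Roll the knurled black thumbwheel under a fingertip until the sliding blue fence has closed in so far that its yellow pointer lies on the red gauge mark of the scale, then push the orange-knobbed lock lever fully over towards the rack. Work only the wheel and the lever, with the fingertips: do not push the fence or the red mark themselves, grasp and lift nothing, and leave the rack and everything else standing where it is. Finish with the robot clear of everything.

Things in the scene. Friction and masses are not known exactly. Their poses are not given: they have to be found in the camera images.
- nest: fixed aluminium plate, 185 (x) x 330 (y) x 12 mm thick, on the table; place and yaw differ each time. Origin: on the table under the plate, near its middle; z up; y is the direction in which the blue fence closes, towards the rack. In this frame, at x, y = -40, -100 mm is the grey wheel housing, 58 (x) x 110 (y), top 84 mm over the table; at 50, -100 mm the lock lever.
- wheel_top (a point): top point of the knurled black thumbwheel, mid-width, 102 mm over the table, 18 mm over its housing; does not turn. Wheel: 80 mm diameter, 28 mm wide, axle along the nest's x, so its top rolls along the nest's y; 4 white lines in the rim. Its axle does not give; it turns lightly (under 1 N at the rim), so a fingertip resting on its top with a few newtons and moved along drags it round with little slip. Stays where left.
- wheel (a joint): turning of the thumbwheel, rad, 0 to 6.28, starts at 0 (fence fully open). Grows when the top of the wheel is rolled towards the nest's +y (towards fence and rack); each rad moves the fence 7 mm to +y (so 40 mm of rim travel = 7 mm of fence). It can be rolled back.
- fence: sliding blue fence, 130 (x) x 16 (y) mm, top 53 mm over the table, geared to the wheel. Origin: under its middle, at table level. It slides along the nest's +y, 44 mm at most; 44 mm of gap to the rack at the start. Not to be pushed directly.
- pointer (a point): tip of the thin yellow pointer (4 mm wide) on the far (+x) end of the blue fence, 47 mm over the table, just above the white scale rail; moves with the fence.
- mark (a point): centre of the red gauge mark, a 6 mm wide (nest y) red band across the white scale rail, 43 mm over the table; it is set 16 to 36 mm on the +y side of the pointer's start, differently each time. The pointer is right when it has the same nest y as this point. Axes as the nest's. Stays where it is; do not touch.
- lock_tip (a point): centre of the orange ball (26 mm diameter) of the lock lever, 55 mm from its pivot; at the start about 82 mm over the table and 26 mm on the nest's -y side of the pivot.
- lock_pivot (a point): pivot of the lock lever, 34 mm over the table, on a grey block 50 (x) x 70 (y) mm whose top is 37 mm over the table; hinge axis along the nest's x.
- lock (a joint): angle of the lock lever, rad: 0 leans 0.5 rad to the nest's -y (unlocked), 1.0 leans 0.5 rad to +y (fully over, locked). Starts 0 to 0.15. Light friction (about 1 to 2 N at the ball), stays where it is left.
- tip_rack: plum-red pipette tip rack with clear tips, 122 (its x) x 85 (y) x 60 mm high, standing on the nest plate against the fixed fence; loose, leave it. Origin: centre of its underside.
- vial: small amber vial with white cap, 18 mm diameter, 46 mm high, standing loose on the nest plate between wheel housing and sliding fence; leave it. Origin: centre of its underside.
- tip_box: closed blue tip box with pale lid, 125 x 90 x 80 mm, on the table left of the nest; leave it. Origin: centre of its underside.
- beaker: empty glass beaker, 60 mm diameter, 75 mm high, on the table right of the nest; leave it. Origin: centre of its underside.
- marker_pen: white and blue marker pen lying on the table on the robot's side of the nest, 122 mm long, 14 mm thick; leave it. Origin: its underside, near its middle; x along the pen.

How it is judged:
By the outcome, as a careful person would: the job done as asked, in the order asked, and still so for the second after the job is handed in, with the robot touching nothing.
It also fails if it takes over 64 s, if anything falls off the work surface, if the arm or the gripper's body presses on something with over 40 N, if the wrist force passes 120 N, or if a joint passes its speed limit or range.

## Working session

There is one attempt and no reset: what is moved stays moved. The work goes in short steps, Python scripts to look and compute and a tool call to move; the robot and the scene stay as the last step left them, time stands still between calls to the robot, and variables do not carry over. Pictures are saved under pics/ and viewed, and the job is handed in when it is done.

Besides the shell and the picture viewer there is one more tool, called after "Emit:" as name(argument=value, ...) on one line, values as JSON. servo_tool: Moves the arm, as the interface text tells. Its arguments: {"type":"object","properties":{"targets":{"type":"array","items":{"type":"array"}},"gripper":{"type":"number"},"newtons":{"type":"number"}},"required":["targets"]}

```bash
mkdir -p pics; ls
python3 - <<'E'
from workcell import bot
import cv2,json
o=bot.observe();print(o)
for n in("side","top"):
    cv2.imwrite(f"pics/{n}0.png",bot.grab_frame(n)); c=bot.get_calibration(n);print(n,c)
print(bot.tcp_to_grasp)
E
```

```text
pics
{'clock': 0.0, 'qpos': array([ 1.23978729,  0.52199608, -0.03634684,  1.599986  ,  0.02125036,
        1.02112661, -0.11280902]), 'qd': array([-0.00035176, -0.00139915,  0.00052403,  0.00114089,  0.00095611,
        0.00039722,  0.00096594]), 'joint_efforts': array([-2.34537220e-04, -9.27103114e+01,  1.97976083e+00, -3.69942248e+01,
        1.78411725e-02,  8.02244438e-03,  4.73925411e-06]), 'position': array([ 0.16103922, -0.60355046,  0.23074459]), 'tool_rot': array([-3.14046873e+00,  1.14488056e-04,  2.60832907e-01]), 'force': array([ 0.54353093, -0.39390187,  0.17994183]), 'moment': array([-0.02063045, -0.00498855,  0.01974041]), 'grip_width': 0.08564950898883199}
side {'fx': 394.0133863205959, 'fy': 394.0133863205959, 'cx': 259.5543227361282, 'cy': 190.42426783981855, 'pose': array([[ 0.99795265,  0.04302752, -0.04731952,  0.5096504 ],
       [-0.06381048,  0.61977981, -0.78217723, -0.58191595],
       [-0.00432746,  0.78359532,  0.62125651,  0.60800749],
       [ 0.        ,  0.        ,  0.        ,  1.        ]])}
top {'fx': 475.68092042273906, 'fy': 475.68092042273906, 'cx': 257.91927102049954, 'cy': 187.8008408892784, 'pose': array([[ 0.0109369 ,  0.99116592, -0.13217605,  0.40433701],
       [-0.99983834,  0.00895319, -0.01559306,  0.04534322],
       [-0.01427191,  0.13232523,  0.9911036 ,  1.26855643],
       [ 0.        ,  0.        ,  0.        ,  1.        ]])}
0.0187
```

Run:
```python
import cv2
for n in("side","top"):
    i=cv2.imread(f"pics/{n}0.png");cv2.imwrite(f"pics/{n}0b.png",cv2.resize(i,(768,576),interpolation=cv2.INTER_CUBIC))
```

```text
(no output)
```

View pics/side0b.png

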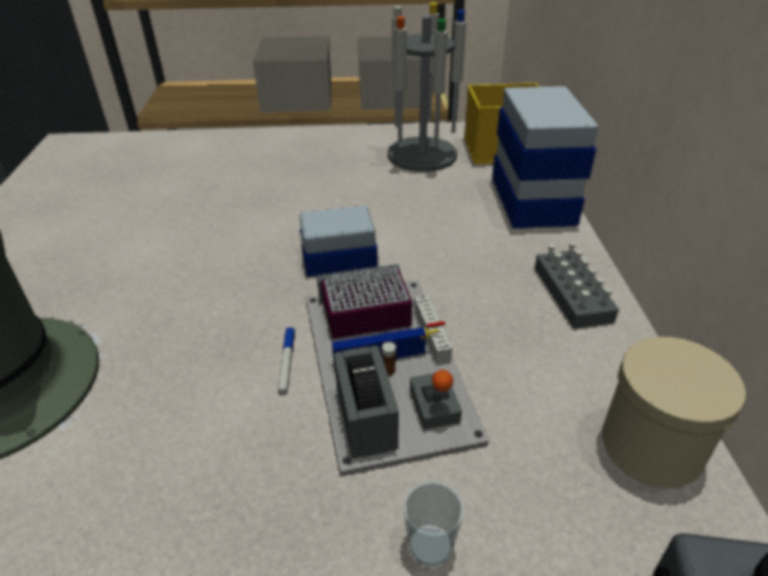

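View pics/top0b.png

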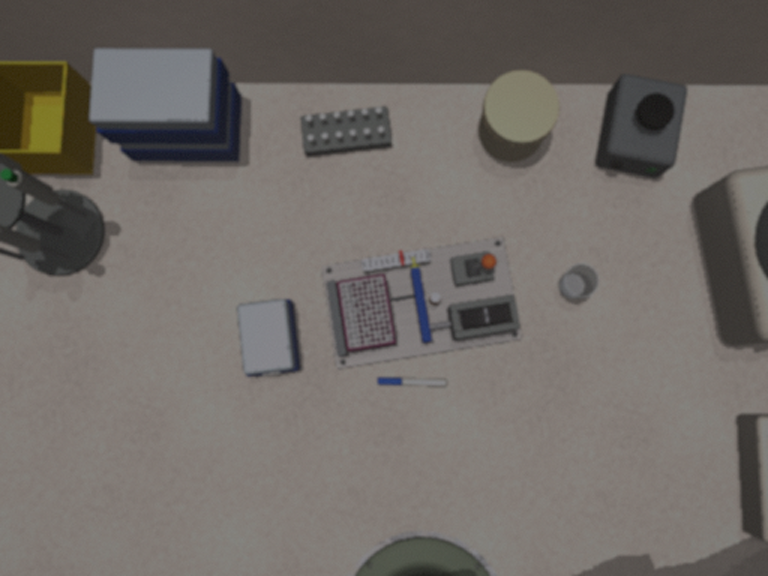

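```bash
cat > h.py <<'E'
import cv2,numpy as np
from workcell import bot
def crop(img,x0,y0,x1,y1,s,name):
    c=cv2.resize(img[y0:y1,x0:x1],None,fx=s,fy=s,interpolation=cv2.INTER_CUBIC)
    for x in range((x0+9)//10*10,x1,10):
        cv2.line(c,(int((x-x0+.5)*s),0),(int((x-x0+.5)*s),6),(0,255,0),1); cv2.putText(c,str(x),(int((x-x0+.5)*s)-8,16),0,.35,(0,255,0),1)
    for y in range((y0+9)//10*10,y1,10):
        cv2.line(c,(0,int((y-y0+.5)*s)),(6,int((y-y0+.5)*s)),(0,255,0),1); cv2.putText(c,str(y),(8,int((y-y0+.5)*s)+4),0,.35,(0,255,0),1)
    cv2.imwrite("pics/"+name,c)
def ray(n,u,v):
    c=bot.get_calibration(n);P=c["pose"]
    d=P[:3,:3]@np.array([(u-c["cx"])/c["fx"],-(v-c["cy"])/c["fy"],-1]);return P[:3,3],d
def atz(n,u,v,z):
    o,d=ray(n,u,v);return o+d*(z-o[2])/d[2]
def proj(n,p):
    c=bot.get_calibration(n);P=c["pose"];q=P[:3,:3].T@(np.array(p)-P[:3,3])
    return np.array([c["cx"]+c["fx"]*q[0]/-q[2],c["cy"]-c["fy"]*q[1]/-q[2]])
E
python3 - <<'E'
from h import *
s=cv2.imread("pics/side0.png");t=cv2.imread("pics/top0.png")
crop(s,195,175,330,315,5.5 if 0 else 4.2,"s1.png")
crop(t,210,155,350,248,5.7,"t1.png")
E
```

```text
(no output)
```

View pics/s1.png

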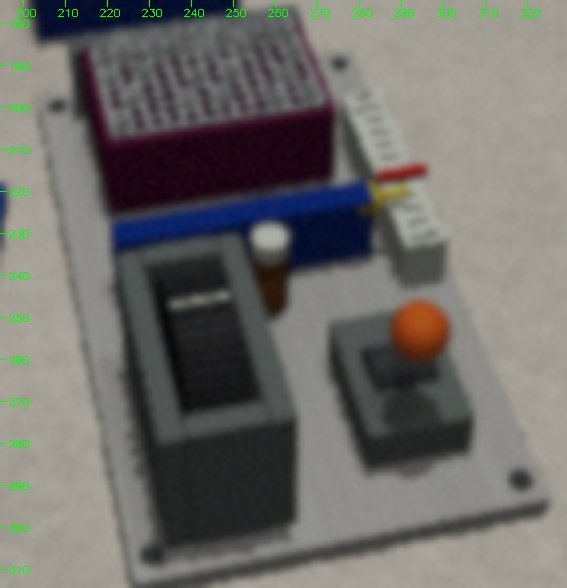

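View pics/t1.png

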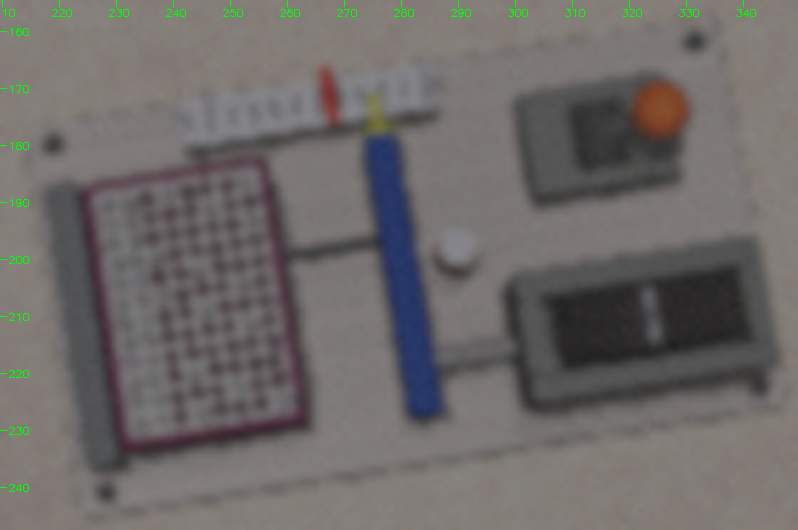

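Run:
```python
from h import *
from scipy.optimize import least_squares
# (cam,u,v, nest point)
hx0,hx1,hy0,hy1=-69,-11,-155,-45
F=[("side",223,233.5,(hx0,hy1,84)),("side",252,232,(hx1,hy1,84)),("side",264.5,273.5,(hx1,hy0,84)),("side",233,280,(hx0,hy0,84)),
("top",298.5,203.5,(hx1,hy1,84)),("top",302.5,226.5,(hx0,hy1,84)),("top",346,217,(hx0,hy0,84)),("top",341.5,196.5,(hx1,hy0,84)),
]
r=lambda p:np.concatenate([(proj(n,[p[0]+(np.cos(p[2])*a-np.sin(p[2])*b)/1e3,p[1]+(np.sin(p[2])*a+np.cos(p[2])*b)/1e3,c/1e3])-[u,v]) for n,u,v,(a,b,c) in F])
s=least_squares(r,[.5,0,0]);p=s.x;print(p,np.round(s.fun.reshape(-1,2),1))
np.save("nest.npy",p)
R=np.array([[np.cos(p[2]),-np.sin(p[2])],[np.sin(p[2]),np.cos(p[2])]])
def nest(n,u,v,z):
    q=atz(n,u,v,z/1e3);return np.round(R.T@(q[:2]-p[:2])*1e3,1),np.round(q,4)
for l,n,u,v,z in [("ball","side",295,253,82),("ball","top",325.5,173.5,82),("ptr","side",291,220.3,47),("ptr","top",275.2,171,47),("mark","side",290.5,216,43),("mark","top",267,171.5,43),
 ("vial","top",289.5,198,58),("vial","side",259,231,58),
 ("plate","top",217,175,12),("plate","top",225,245,12),("plate","top",347,227,12),("scr","side",318,289,12),("scr","side",230,307,12),("scr","top",331.5,162,12),("scr","top",221,180,12),("fenceend","top",276.5,179,53),("fenceend","top",284.5,227,53)]: print(l,n,*nest(n,u,v,z))
print("wheeltop",p[:2]+R@[-.04,-.1], proj("top",[*(p[:2]+R@[-.04,-.1]),.102]),proj("side",[*(p[:2]+R@[-.04,-.1]),.102]))
```

```text
[0.53021044 0.00682426 0.1682937 ] [[-1.5  0.6]
 [-0.4 -2.9]
 [ 1.1 -0.3]
 [-1.2 -0.4]
 [ 0.6 -1.3]
 [ 0.5 -1.3]
 [ 0.7  1.2]
 [ 1.  -1.2]]
ball side [  51.7 -121.1] [ 0.6015 -0.1039  0.082 ]
ball top [  50.4 -123. ] [ 0.6005 -0.106   0.082 ]
ptr side [82.3 -1.1] [0.6116 0.0195 0.047 ]
ptr top [82.6 -0.6] [0.6118 0.0201 0.047 ]
mark side [86.6 16.2] [0.6129 0.0373 0.043 ]
mark top [85.4 20.6] [0.6109 0.0414 0.043 ]
vial top [  5.9 -24.9] [ 0.5402 -0.0167  0.058 ]
vial side [  7.5 -27.4] [ 0.5422 -0.019   0.058 ]
plate top [102.4 153.3] [0.6055 0.1751 0.012 ]
plate top [-85.1 159.6] [0.4196 0.1499 0.012 ]
plate top [ -89.  -164.5] [ 0.4701 -0.1703  0.012 ]
scr side [  89.1 -155.8] [ 0.6442 -0.1319  0.012 ]
scr side [ -76.  -156.4] [ 0.4815 -0.1601  0.012 ]
scr top [  88.5 -155.1] [ 0.6434 -0.1312  0.012 ]
scr top [ 87.3 144.7] [0.5921 0.1641 0.012 ]
fenceend top [60.4 -0.2] [0.5898 0.0167 0.053 ]
fenceend top [-64.9  -0.3] [ 0.4663 -0.0044  0.053 ]
wheeltop [ 0.5075256  -0.09846296] [323.74051597 209.54645694] [242.0389202  245.60054072]
```

Emit:
servo_tool(targets=[[[0,0,0],0.5],[[0.4,-0.4,0],0.56],[[0.75,-0.75,0],0],[[0.75,-0.75,0],0],[[0.75,-0.75,0],0],[[0.75,-0.75,0],0],[[0.75,-0.75,0],0],[[0.75,-0.75,0],0],[[0.75,-0.75,0],0],[[0.75,-0.75,0],0],[[0.75,-0.75,0],0],[[0.4,-0.4,0],0]], gripper=-1)

```text
clock: 1.6
position: [0.4701, -0.1651, 0.2312]
tool_rot: [-3.141, -0.0, 0.171]
force: [-0.6, -0.5, -0.7]
grip_width: -0.0
```

Emit:
servo_tool(targets=[[[0,0,0],0],[[0,0,0],0]])

```text
clock: 1.85
position: [0.4684, -0.1683, 0.2311]
tool_rot: [3.142, 0.001, 0.168]
force: [-0.1, 0.3, 0.2]
grip_width: 0.0
```

Emit:
servo_tool(targets=[[[0.5,-0.52,0],0],[[0.5,-0.52,0.4],0],[[0,0,0.7],0],[[0,0,0.7],0],[[0,0,0.4],0],[[0,0,0.2],0],[[0,0,0],0],[[0,0,0],0]])

```text
clock: 2.85
position: [0.5099, -0.1084, 0.1121]
tool_rot: [3.141, -0.001, 0.168]
force: [-0.0, -0.4, -0.1]
grip_width: 0.0002
```

Run:
```python
from h import *
o=bot.observe();p=np.load("nest.npy");d=o["position"][:2]-p[:2];c,s=np.cos(p[2]),np.sin(p[2]);print(o["position"],o["tool_rot"],o["force"],"nest",[c*d[0]+s*d[1],-s*d[0]+c*d[1]])
i=bot.grab_frame("side");cv2.imwrite("pics/side1.png",i)
crop(i,195,175,330,315,4.2,"s2.png")
```

```text
[ 0.50988027 -0.10841302  0.11208967] [ 3.14118944e+00 -1.02571872e-03  1.67746726e-01] [-0.03075232 -0.37895684 -0.07861056] nest [np.float64(-0.039345237569301986), np.float64(-0.1102039012504994)]
```

View pics/s2.png

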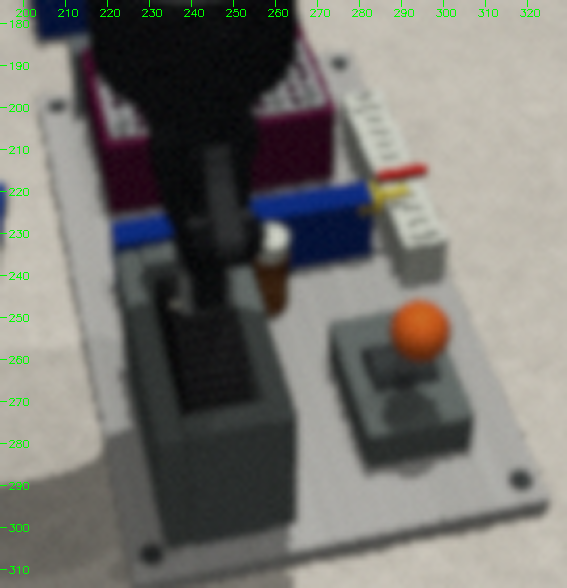

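Emit:
servo_tool(targets=[[[0,0,0.1],0],[[0,0,0.06],0],[[0,0,0.04],0],[[0,0,0],0]])

```text
clock: 3.4
position: [0.5096, -0.108, 0.1016]
tool_rot: [3.141, -0.0, 0.168]
force: [-2.6, 0.7, 9.4]
grip_width: 0.0002
```

Emit:
servo_tool(targets=[[[0,-0.06,0],0],[[0,-0.06,0],0],[[0,-0.06,0],0],[[0,-0.06,0],0],[[0,-0.06,0],0],[[0,-0.06,0],0],[[0,-0.06,0],0]])

```text
clock: 4.28
position: [0.5061, -0.0874, 0.1016]
tool_rot: [3.141, -0.0, 0.168]
force: [-2.5, 0.6, 4.2]
grip_width: -0.0001
```

Run:
```python
from h import *
print(bot.observe()["force"])
i=bot.grab_frame("side");cv2.imwrite("pics/side2.png",i)
crop(i,195,175,330,315,4.2,"s3.png")
```

```text
[-2.53101526  0.56612207  4.21160726]
```

View pics/s3.png

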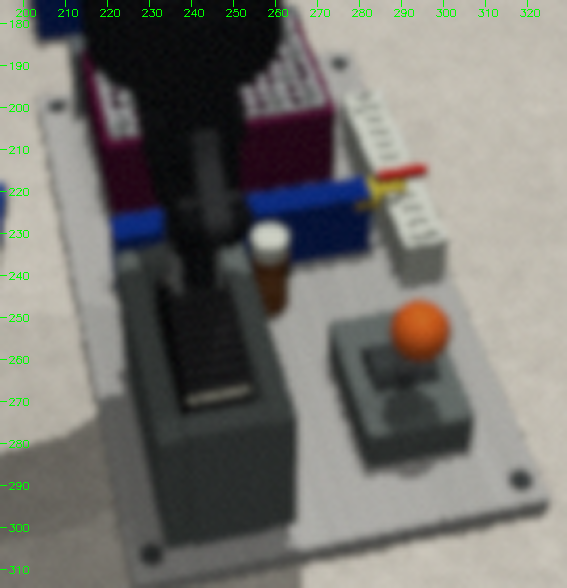

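Emit:
servo_tool(targets=[[[0,0,-0.14],0],[[0,0.21,0],0],[[0,0.21,0],0],[[0,0,0],0],[[0,0,0.07],0],[[0,0,0.07],0],[[0,0,0],0],[[0,-0.08,0],0],[[0,-0.12,0],0],[[0,-0.12,0],0],[[0,-0.1,0],0],[[0,0,0],0]])

```text
clock: 5.82
position: [0.5059, -0.0866, 0.1013]
tool_rot: [-3.141, 0.0, 0.169]
force: [-2.2, 1.8, 7.2]
grip_width: 0.0001
```

Emit:
servo_tool(targets=[[[0,0,-0.14],0],[[0,0.21,0],0],[[0,0.21,0],0],[[0,0,0],0],[[0,0,0.07],0],[[0,0,0.07],0],[[0,0,0],0],[[0,-0.08,0],0],[[0,-0.12,0],0],[[0,-0.12,0],0],[[0,-0.1,0],0],[[0,0,0],0]])

```text
clock: 7.32
position: [0.5059, -0.0866, 0.1013]
tool_rot: [-3.141, 0.0, 0.169]
force: [-0.8, 0.4, 7.2]
grip_width: 0.0001
```

Run:
```python
from h import *
i=bot.grab_frame("side");cv2.imwrite("pics/side3.png",i)
crop(i,260,175,330,245,8,"s4.png")
i=cv2.imread("pics/side0.png")
crop(i,260,175,330,245,8,"s4o.png")
i=bot.grab_frame("top");cv2.imwrite("pics/top3.png",i)
crop(i,210,155,350,248,5.7,"t4.png")
```

```text
(no output)
```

View pics/s4.png

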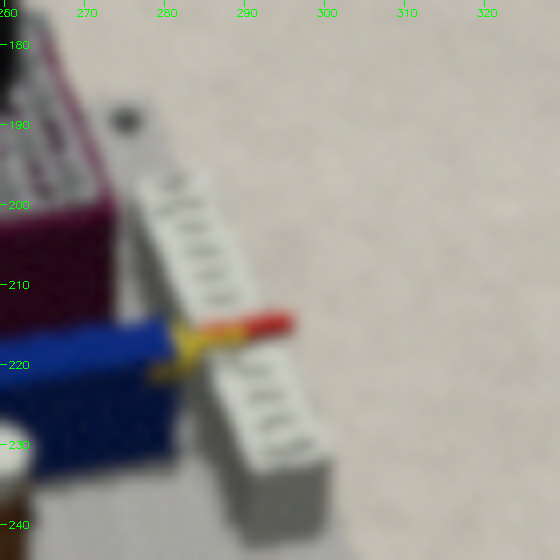

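View pics/s4o.png

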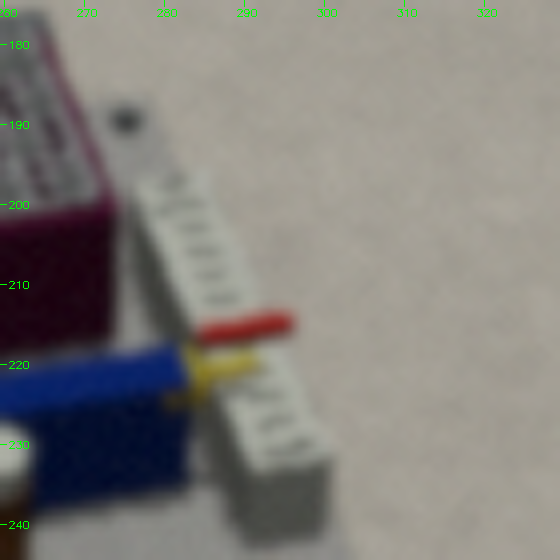

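View pics/t4.png

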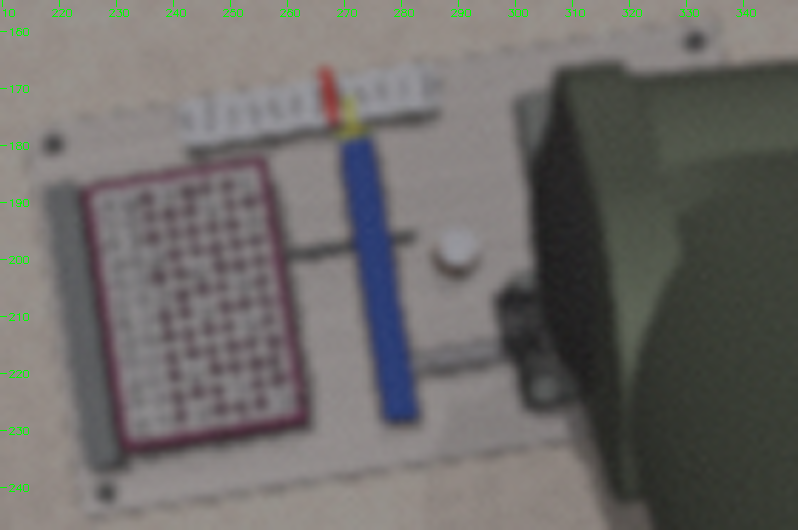

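```bash
cat > m.py <<'E'
from h import *
p=np.load("nest.npy");R=np.array([[np.cos(p[2]),-np.sin(p[2])],[np.sin(p[2]),np.cos(p[2])]])
def nest(n,u,v,z):
    q=atz(n,u,v,z/1e3);return np.round(R.T@(q[:2]-p[:2])*1e3,1)
def meas(n,img,show=True):
    x0,y0,x1,y1={"top":(255,160,290,182),"side":(276,208,300,228)}[n]
    f=img[y0:y1,x0:x1].astype(float);b,g,r=f[...,0],f[...,1],f[...,2]
    out={}
    for nm,w in (("red",np.clip(r-g-0.15*r,0,None)),("yel",np.clip(np.minimum(r,g)-b-0.2*g,0,None)*(r-g<0.35*r))):
        w=w*(w>0.3*w.max());vv,uu=np.mgrid[y0:y1,x0:x1];W=w.sum()
        u,v=(w*uu).sum()/W,(w*vv).sum()/W
        out[nm]=(round(u,2),round(v,2),nest(n,u,v,{"red":43,"yel":47}[nm]),int((w>0).sum()))
    print(n,out)
E
python3 - <<'E'
from m import *
for k in("0","3"):
  for n in("top","side"): meas(n,cv2.imread(f"pics/{n}{k}.png"))
E
```

```text
top {'red': (np.float64(267.24), np.float64(171.13), array([86.2, 19.8]), 23), 'yel': (np.float64(275.62), np.float64(175.45), array([70.9,  0.2]), 13)}
side {'red': (np.float64(290.31), np.float64(215.56), array([86.7, 17.6]), 33), 'yel': (np.float64(286.66), np.float64(220.83), array([73. , -0.5]), 26)}
top {'red': (np.float64(267.23), np.float64(171.18), array([86.1, 19.8]), 22), 'yel': (np.float64(271.16), np.float64(176.22), array([70.7, 12. ]), 13)}
side {'red': (np.float64(292.38), np.float64(215.16), array([91.3, 17.8]), 20), 'yel': (np.float64(284.88), np.float64(217.33), array([72.5, 10.7]), 29)}
```

Emit:
servo_tool(targets=[[[0,0,-0.14],0],[[0,0.21,0],0],[[0,0.21,0],0],[[0,0,0],0],[[0,0,0.07],0],[[0,0,0.07],0],[[0,0,0],0],[[0,-0.08,0],0],[[0,-0.12,0],0],[[0,-0.12,0],0],[[0,-0.1,0],0],[[0,0,0],0]])

```text
clock: 8.93
position: [0.5059, -0.0866, 0.1013]
tool_rot: [-3.141, 0.0, 0.169]
force: [-2.8, 1.4, 6.9]
grip_width: -0.0005
```

Emit:
servo_tool(targets=[[[0,0,-0.14],0],[[0,0.21,0],0],[[0,0.21,0],0],[[0,0,0],0],[[0,0,0.07],0],[[0,0,0.07],0],[[0,0,0],0],[[0,-0.08,0],0],[[0,-0.1,0],0],[[0,-0.1,0],0],[[0,0,0],0]])

```text
clock: 10.3
position: [0.5072, -0.0938, 0.1018]
tool_rot: [3.141, -0.0, 0.169]
force: [-4.2, -0.3, 18.1]
grip_width: 0.0004
```

Run:
```python
from m import *
i=bot.grab_frame("side");cv2.imwrite("pics/side4.png",i)
t=bot.grab_frame("top");cv2.imwrite("pics/top4.png",t)
meas("side",i);meas("top",t)
a=i[190:240,260:310];b=t[155:190,250:285]
crop(i,260,190,310,240,11,"s5.png");crop(t,245,155,290,190,14,"t5.png")
```

```text
side {'red': (np.float64(292.26), np.float64(215.3), array([90.9, 17.4]), 21), 'yel': (np.float64(284.54), np.float64(215.6), array([73.3, 16.1]), 24)}
top {'red': (np.float64(267.0), np.float64(169.85), array([89.7, 19.9]), 18), 'yel': (np.float64(268.8), np.float64(176.02), array([72.2, 18. ]), 18)}
```

View pics/s5.png

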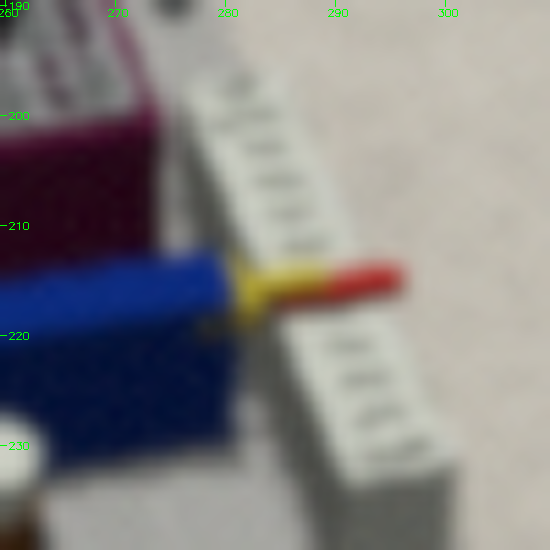

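View pics/t5.png

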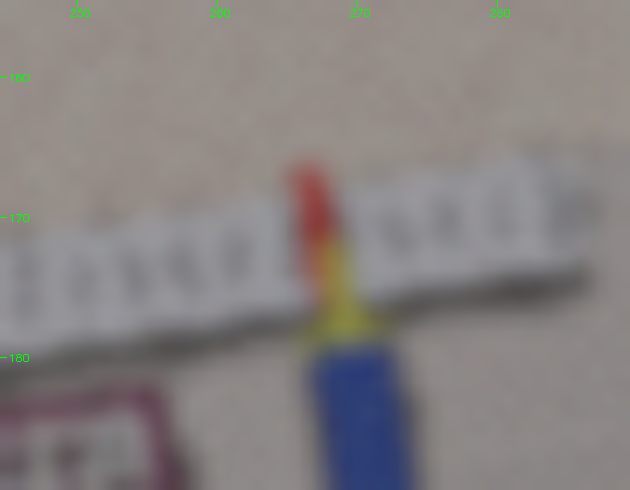

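Emit:
servo_tool(targets=[[[0,-0.06,0],0],[[0,-0.06,0],0],[[0,-0.06,0],0],[[0,0,0],0]])

```text
clock: 10.9
position: [0.5056, -0.0849, 0.1012]
tool_rot: [-3.141, 0.0, 0.169]
force: [-0.5, 1.2, 3.1]
grip_width: -0.0003
```

Emit:
servo_tool(targets=[[[0,0,-0.2],0],[[0,0,-0.7],0],[[0,0,-0.8],0],[[-0.2,0.3,-0.4],0],[[-0.6,0.8,0],0],[[-0.6,0.8,0],0],[[0,0.8,0],0],[[0,0.4,0],0],[[0,0,0],0],[[0,0,0],0]])

```text
clock: 12.15
position: [0.4628, -0.2487, 0.2063]
tool_rot: [-3.141, 0.0, 0.17]
force: [0.3, 0.5, 0.7]
grip_width: 0.0003
```

Run:
```python
from m import *
S=[];T=[]
for k in range(4): S.append(bot.grab_frame("side").astype(float));T.append(bot.grab_frame("top").astype(float))
i=np.mean(S,0).astype(np.uint8);t=np.mean(T,0).astype(np.uint8)
cv2.imwrite("pics/side5.png",i);cv2.imwrite("pics/top5.png",t)
print(bot.observe()["position"],bot.observe()["clock"])
meas("side",i);meas("top",t)
crop(i,260,190,310,240,11,"s6.png");crop(t,245,155,290,190,14,"t6.png")
```

```text
[ 0.46268775 -0.24970108  0.20634657] 12.55
side {'red': (np.float64(291.26), np.float64(215.52), array([88.7, 17.2]), 28), 'yel': (np.float64(284.05), np.float64(215.23), array([72.6, 17.5]), 27)}
top {'red': (np.float64(266.93), np.float64(169.43), array([90.8, 19.9]), 14), 'yel': (np.float64(268.41), np.float64(176.29), array([71.7, 19.1]), 14)}
```

View pics/s6.png

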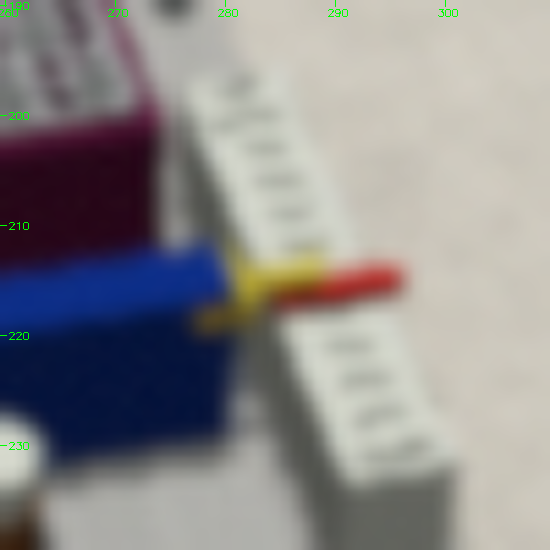

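View pics/t6.png

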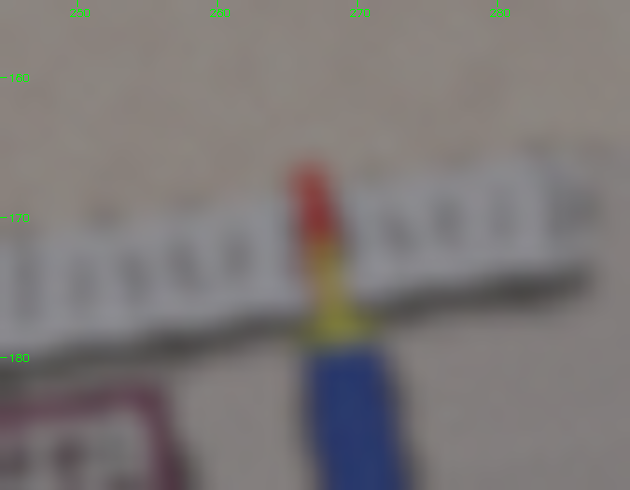

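Run:
```python
from m import *
f=lambda n:cv2.imread(f"pics/{n}.png").astype(float)
t0,t5,s0,s5=f("top0"),f("top5"),f("side0"),f("side5")
def red(a): return np.clip(a[...,2]-a[...,1],0,None)
def yel(a): return np.clip(np.minimum(a[...,2],a[...,1])-a[...,0],0,None)
def bl(a):  # subtract ends
    return np.clip(a-max(a[0],a[-1],.15*a.max()),0,None)
def cen(a,x0): a=bl(a); return round((a*np.arange(x0,x0+len(a))).sum()/a.sum(),2) if a.sum() else None
print("top rows: v, red0, yel5, red+... chroma5(red-blue)")
for v in range(167,178):
    print(v,cen(red(t0)[v,261:274],261),cen(yel(t5)[v,261:276],261),np.round(yel(t5)[v,264:273]).astype(int), cen(yel(t0)[v,269:283],269))
print("side cols: u, red0 v, yel5 v, yel0")
for u in range(284,296):
    print(u,cen(red(s0)[209:222,u],209),cen(yel(s5)[207:222,u],207),cen(red(s5)[207:222,u],207),cen(yel(s0)[216:227,u],216))
for y in (17,18,19,20): # expected side column-wise rows for nest points at x=84
    q=lambda y,z:proj("side",[*(p[:2]+R@[.084,y/1e3]),z/1e3])
    print(y,q(y,43),q(y,47),proj("top",[*(p[:2]+R@[.084,y/1e3]),.043]),proj("top",[*(p[:2]+R@[.084,y/1e3]),.047]))
```

```text
top rows: v, red0, yel5, red+... chroma5(red-blue)
167 266.63 263.0 [6 5 4 4 4 4 2 4 2] None
168 266.69 264.0 [4 2 3 3 2 1 0 0 0] None
169 266.94 None [0 0 0 0 0 0 0 0 0] None
170 267.13 None [0 0 0 0 0 0 0 0 0] 275.29
171 267.3 267.53 [0 0 1 8 9 1 0 0 0] 275.05
172 267.48 267.7 [ 0  0  3 23 28  9  0  0  0] 275.01
173 267.56 267.83 [ 0  0  5 30 40 18  0  0  0] 275.15
174 267.66 267.92 [ 0  0  3 27 42 21  0  0  0] 275.4
175 267.9 268.09 [ 0  0  0 19 41 25  2  0  0] 275.67
176 268.09 268.37 [ 0  0  0 17 44 37 12  0  0] 276.23
177 268.03 268.82 [ 0  0  5 26 53 54 35 20  9] 275.91
side cols: u, red0 v, yel5 v, yel0
284 216.49 215.02 216.29 221.06
285 216.28 214.72 216.49 221.4
286 216.17 214.48 216.48 220.97
287 216.06 214.22 216.31 220.58
288 215.93 214.05 216.04 220.43
289 215.75 213.99 215.8 220.07
290 215.6 213.71 215.6 219.81
291 215.36 213.23 215.4 219.71
292 215.14 None 215.19 219.77
293 214.95 211.5 214.95 219.82
294 214.79 212.0 214.83 220.38
295 214.76 212.0 214.78 None
17 [289.19960369 215.93658745] [289.27938527 214.53834252] [268.42709496 171.79596599] [268.43881103 171.54129287]
18 [289.06493711 215.63059764] [289.14424706 214.23271847] [268.0488456  171.85609633] [268.05935024 171.60161441]
19 [288.93051469 215.32516261] [289.00935459 213.92765017] [267.67059211 171.91622733] [267.6798853  171.66193661]
20 [288.79633575 215.02028082] [288.87470718 213.6231361 ] [267.29233449 171.97635899] [267.30041621 171.72225947]
```

```bash
cat > fit.py <<'E'
from m import *
from scipy.optimize import least_squares
from scipy.special import erf
f=lambda n:cv2.imread(f"pics/{n}.png").astype(float)
def fit(t0,t5,rows=range(172,176),pp=.383):
    # line at u0+k*(v-174); joint fit of red in t0 and yellow over red in t5
    U=np.arange(260,276)
    box=lambda c,w,s:.5*(erf((U-c+w/2)/(1.414*s))-erf((U-c-w/2)/(1.414*s)))
    def prof(img): return np.array([img[v,260:276] for v in rows])
    A,B=prof(t0),prof(t5)
    bgm=lambda X:None
    def res(q,out=False):
        ur,k,uy,s=q; r=[]
        for X,isy in ((A,0),(B,1)):
            M=[];Y=[]
            for j,v in enumerate(rows):
                br=box(ur+k*(v-174),6*pp,s);by=box(uy+k*(v-174),4*pp,s)
                use=U<=(271 if not isy else 276)
                cols=[np.ones(len(U)),(U-267)/10.,(br-by) if isy else br]+([by] if isy else [])
                M.append(np.array(cols).T[use]);Y.append(X[j][use])
            M=np.vstack(M);Y=np.vstack(Y)
            c,*_=np.linalg.lstsq(M,Y,rcond=None);r.append((M@c-Y).ravel())
        return np.concatenate(r)
    s=least_squares(res,[267.6,.17,267.8,.8]);return s.x,np.std(s.fun)
if __name__=="__main__":
    import sys
    t0=f("top0");t5=f(sys.argv[1])
    for rows in (range(172,176),range(173,176),range(173,177),range(172,175)):
        x,e=fit(t0,t5,rows);print(np.round(x,3),e,"short by mm",(x[2]-x[0])/.379)
E
python3 fit.py top5; python3 fit.py top4
```

```text
[2.67736e+02 1.10000e-01 2.67847e+02 1.05400e+00] 6.92575571674291 short by mm 0.29326737373428186
[2.67731e+02 1.71000e-01 2.67889e+02 1.04000e+00] 6.574905952116107 short by mm 0.4192502376564829
[267.74    0.3   267.92    1.051] 9.982622977466203 short by mm 0.4770087798421008
[2.67622e+02 1.30000e-02 2.67690e+02 1.09300e+00] 5.401058217062324 short by mm 0.17902289371405916
[2.67800e+02 1.54000e-01 2.68183e+02 1.11500e+00] 6.736807531538915 short by mm 1.0087560358600196
[2.67772e+02 2.19000e-01 2.68189e+02 1.10600e+00] 6.496900192249106 short by mm 1.1009317153948814
[267.774   0.301 268.19    1.1  ] 10.242986863261512 short by mm 1.097281997956399
[2.67712e+02 6.00000e-02 2.68032e+02 1.16100e+00] 5.202053537043744 short by mm 0.8453955862676901
```

Emit:
servo_tool(targets=[[[0.5,-0.2,0],0],[[0.7,-0.3,0],0],[[0.7,-0.4,0],0],[[0.7,-0.4,0],0],[[0.5,-0.18,0.2],0],[[0.11,0,0.6],0],[[0,0,0.7],0],[[0,0,0.7],0],[[0,0,0.4],0],[[0,0,0.1],0],[[0,0,0],0],[[0,0,0],0]])

```text
clock: 14.05
position: [0.6091, -0.1503, 0.0725]
tool_rot: [3.141, -0.002, 0.168]
force: [-0.5, 0.6, 0.0]
grip_width: 0.0001
```

Run:
```python
from m import *
o=bot.observe();print(o["position"],o["force"],R.T@(o["position"][:2]-p[:2]))
i=bot.grab_frame("side");cv2.imwrite("pics/side6.png",i)
crop(i,195,175,345,325,4,"s7.png")
```

```text
[ 0.60908027 -0.15025111  0.07247575] [-0.45505031  0.59346952  0.03623605] [ 0.05144537 -0.16806694]
```

View pics/s7.png

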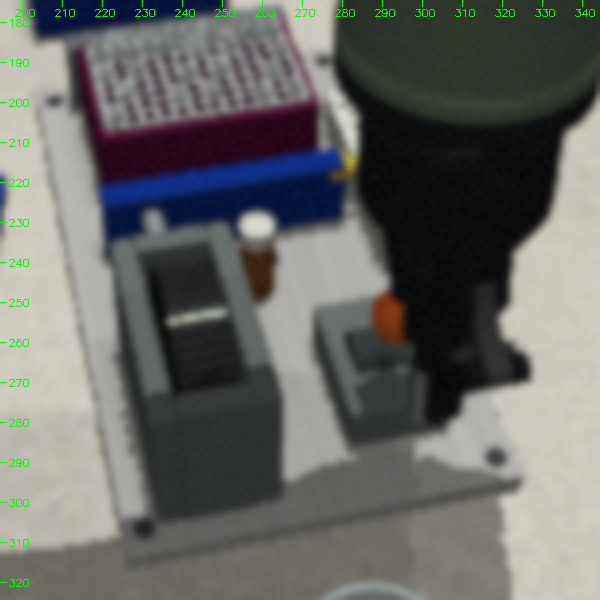

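Emit:
servo_tool(targets=[[[0,-0.1,0],0],[[0,-0.1,0],0],[[0,-0.1,0],0],[[0,-0.1,0],0],[[0,-0.1,0],0],[[0,-0.1,0],0],[[0,-0.1,0],0],[[0,-0.1,0],0],[[0,-0.1,0],0],[[0,-0.1,0],0]])

```text
clock: 15.35
position: [0.6, -0.1004, 0.0712]
tool_rot: [-3.141, 0.0, 0.168]
force: [0.4, -1.0, 1.5]
grip_width: -0.0003
```

Emit:
servo_tool(targets=[[[0,-0.08,0],0],[[0,-0.08,0],0],[[0,0,0],0]])

```text
clock: 15.72
position: [0.5986, -0.0924, 0.0712]
tool_rot: [-3.141, 0.0, 0.169]
force: [-0.1, -1.1, 0.8]
grip_width: -0.0001
```

Run:
```python
from m import *
o=bot.observe();print(o["position"],o["force"],R.T@(o["position"][:2]-p[:2]))
i=bot.grab_frame("side");cv2.imwrite("pics/side7.png",i)
crop(i,195,175,345,325,4,"s8.png")
```

```text
[ 0.59862758 -0.09240023  0.07121122] [-0.14885239 -1.07866655  0.76539029] [ 0.0508304  -0.10928255]
```

View pics/s8.png

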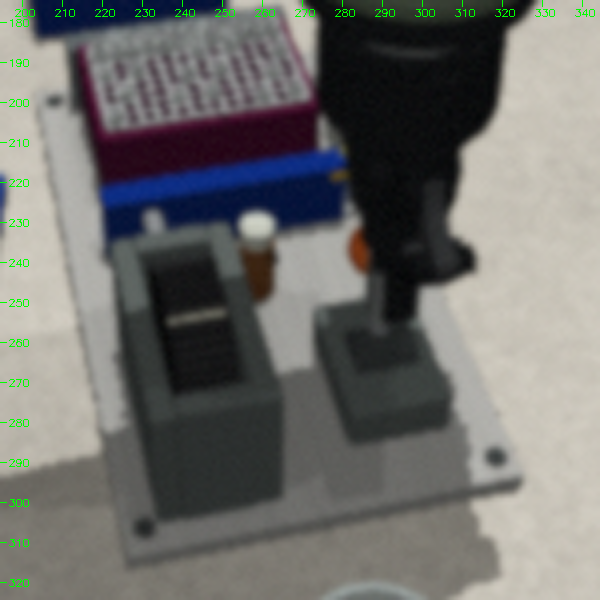

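Pushing lightly (1 N); the ball is moving. I'll go on in small steps until the stop is felt.

Emit:
servo_tool(targets=[[[0,-0.06,0],0],[[0,-0.06,0],0],[[0,0,0],0]])

```text
clock: 16.15
position: [0.5976, -0.0866, 0.0713]
tool_rot: [-3.141, 0.0, 0.169]
force: [0.1, -0.7, -0.7]
grip_width: -0.0
```

Emit:
servo_tool(targets=[[[0,-0.04,0],0],[[0,-0.04,0],0],[[0,0,0],0]])

```text
clock: 16.52
position: [0.5971, -0.0832, 0.0713]
tool_rot: [3.141, -0.0, 0.168]
force: [0.9, -1.9, -0.5]
grip_width: -0.0
```

Emit:
servo_tool(targets=[[[0,-0.04,0],0],[[0,-0.02,0],0],[[0,0,0],0]])

```text
clock: 16.9
position: [0.5969, -0.0824, 0.0714]
tool_rot: [3.139, -0.0, 0.167]
force: [3.6, -13.2, -2.9]
grip_width: -0.0001
```

Emit:
servo_tool(targets=[[[0,-0.03,0],0],[[0,-0.02,0],0],[[0,0,0],0]])

```text
clock: 17.27
position: [0.5967, -0.082, 0.0715]
tool_rot: [3.137, -0.001, 0.165]
force: [6.5, -23.4, -5.0]
grip_width: -0.0
```

Run:
```python
from m import *
o=bot.observe();print(o["position"],o["force"],R.T@(o["position"][:2]-p[:2]))
i=bot.grab_frame("side");cv2.imwrite("pics/side8.png",i)
crop(i,195,175,345,325,4,"s9.png")
for a in (-.5,.5): print(a, proj("side",[*(p[:2]+R@[.05,-.1+.055*np.sin(a)]),.034+.055*np.cos(a)]))
```

```text
[ 0.59673184 -0.08195736  0.0714816 ] [  6.46592553 -23.38166568  -4.97162407] [ 0.05071062 -0.09866967]
-0.5 [294.96429557 255.2103321 ]
0.5 [286.58695645 234.75313984]
```

View pics/s9.png

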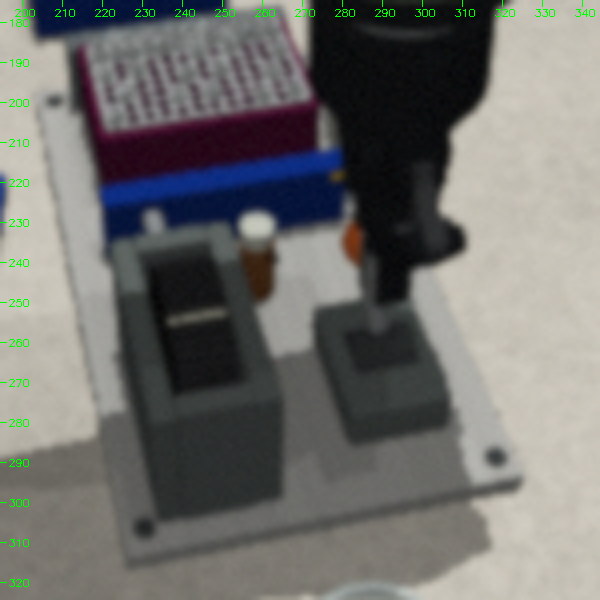

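Emit:
servo_tool(targets=[[[0,0.15,0],0],[[0,0.4,0],0],[[0,0.5,0],0],[[0,0.2,-0.5],0],[[0,0,-0.8],0],[[0,0,-0.8],0],[[0,0.5,-0.6],0],[[-0.5,0.8,0],0],[[-0.5,0.8,0],0],[[-0.3,0.6,0],0],[[0,0,0],0],[[0,0,0],0]])

```text
clock: 18.82
position: [0.5653, -0.2829, 0.2063]
tool_rot: [-3.141, -0.0, 0.168]
force: [0.1, 0.1, 0.7]
grip_width: 0.0002
```

```bash
python3 - <<'E'
from m import *
S=[];T=[]
for k in range(4): S.append(bot.grab_frame("side").astype(float));T.append(bot.grab_frame("top").astype(float))
i=np.mean(S,0).astype(np.uint8);t=np.mean(T,0).astype(np.uint8)
cv2.imwrite("pics/side9.png",i);cv2.imwrite("pics/top9.png",t)
o=bot.observe();print(o["position"],o["clock"],o["force"])
meas("side",i);meas("top",t)
crop(i,195,175,345,325,4,"s10.png");crop(t,210,155,350,248,5.7,"t10.png")
E
python3 fit.py top9
```

```text
[ 0.56531292 -0.28288727  0.20633547] 19.225 [-0.23300475 -0.0224817  -0.65174163]
side {'red': (np.float64(288.0), np.float64(213.0), array([84.2, 26.6]), 1), 'yel': (np.float64(nan), np.float64(nan), array([nan, nan]), 0)}
top {'red': (np.float64(266.99), np.float64(169.48), array([90.7, 19.7]), 16), 'yel': (np.float64(268.4), np.float64(176.3), array([71.6, 19.1]), 14)}
[2.67737e+02 1.10000e-01 2.67849e+02 1.05800e+00] 6.841995328657988 short by mm 0.29506053631082063
[2.67729e+02 1.68000e-01 2.67883e+02 1.03900e+00] 6.436653699497129 short by mm 0.4043369323863354
[267.737   0.298 267.911   1.047] 9.904834543832365 short by mm 0.4571562963550878
[2.67624e+02 1.40000e-02 2.67693e+02 1.09800e+00] 5.38243607103646 short by mm 0.18216332692405093m.py:11: RuntimeWarning: invalid value encountered in scalar divide
  u,v=(w*uu).sum()/W,(w*vv).sum()/W
```

View pics/s10.png

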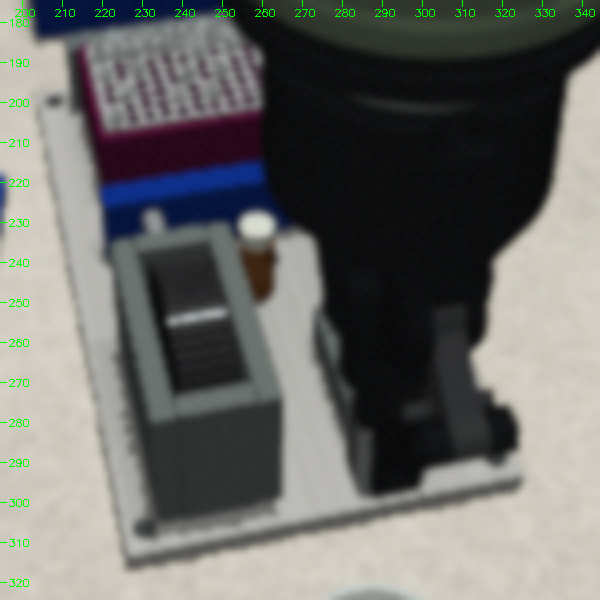

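View pics/t10.png

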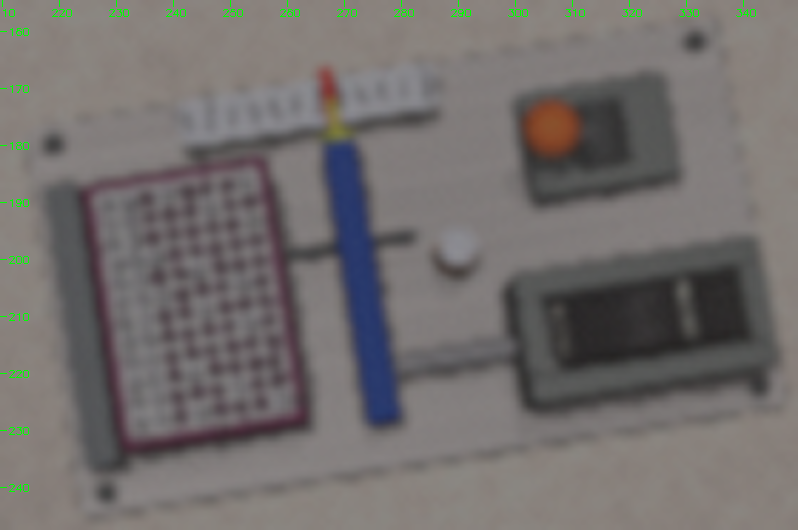

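```bash
python3 -c "
from workcell import bot
print(bot.job_done())"
```

```text
the job is handed in; nothing more can be done
None
```

I rolled the thumbwheel towards the rack in five strokes and a short finishing roll, with the closed fingertips pressing at 3–18 N. I then pushed the orange lever over until it met its stop, which I felt as a rise to about 24 N. I backed the robot off about 0.1 m above the nest and handed the job in at about 19 s.

- **Pointer on mark:** The two views disagree a little, so I trust the setting to about 1 mm.
  - **Top view:** after the lever push, it shows the pointer over the red band, 0.2–0.5 mm short of its centre by the fitted profile and about 0.6–0.8 mm short by the colour centroids.
  - **Side view:** the centroid check before the lever push put it 0.3 mm past. A finer column-by-column comparison suggested about 1.2 mm past, but that depends on the exact heights of the two parts. The gripper hid the pointer in the last side picture, so that check was not repeated.
- **Lever:** The ball moved about 50 mm, and the fingers stopped 2 mm beyond the position I had calculated for fully over. In the last top picture it stands at the rack-side position.
- **Everything else:** The rack and vial look unmoved in the last top picture. The beaker, tip box and pen lay outside the last crops, so I did not check them again. The final force reading was near zero.

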